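Set the instrument bath's timer, then hold its lid half open

TASK

Turn the timer on the instrument bath clockwise to 4 and let go of it so that it rests in its click stop; only then lift the bath's lid by its bar handle and hold it open at 45 degrees, so that a colleague can lay instruments in. The lid falls shut if released: finish with the gripper still holding it there, steady. Leave the timer at 4 and do not disturb the bottle, the carton and the bowl standing around the bath.

Things in the scene. Friction and masses are not known exactly. Their poses are not given: they have to be found in the camera images.
- bath: White instrument bath fixed to the table, 220 mm deep (x, front to back) and 380 mm wide; its y points left, z up; y spans -180 to +200 mm about the origin, on the table. Tank 220 x 240 mm, 130 mm high, centred at y = -60 mm, under the steel lid. Control deck at y = +60 to +200 mm, 120 mm high, with the timer's axis at x = -30, y = +135 mm, 77 mm from the lid's edge.
- timer (a joint): Dial on the deck, vertical axis, 0 to 3.142 rad, growing clockwise seen from above. Click stops 0 to 6, 0.5236 rad apart, each with a tick and as many dots as its number on the deck: 4 is 2.094 rad. The bar's white pointer line points to the bath's +y at 0, +x at 3, -y at 6. Starts at 0 to 2; let go, it snaps to the nearest stop. Turning takes about 0.05 N m.
- timer_grip (a point): Point to grip on the timer's axis, 154 mm above the table. The black upright grip bar is 14 mm thick, 44 mm long; its top is 13 mm above this point, the 54 mm wide disc under it 23 mm below. The point's z is up; its y runs along the bar to the pointer end and turns with it.
- lid (a joint): Steel lid of the tank, 222 x 236 x 8 mm, 0.32 to 0.59 kg, hinged along its back edge: 0 shut and level, grows as the front edge rises, 0.785 rad is 45 degrees, stop at 1.9. Nothing keeps it open: it falls shut from any angle below about 1.4. The hinge turns freely.
- lid_bar (a point): Middle of the lid's handle, a black round bar 12 mm thick, 120 mm long between its posts, parallel to the hinge (bath's y); centre line 38 mm above the lid's top; when shut 185 mm in front of the hinge line and 46 mm above it. Being round it can turn between the fingers. Axes as the lid's: x towards the hinge, z out of its top.
- lid_hinge (a point): Middle of the lid's hinge line, at the back of the tank, 130 mm above the table; the line runs along the bath's y.
- bottle: Bystander: amber bottle with a black cap, 54 mm across, 115 mm high, loose, to the right of the bath; origin at the centre of its underside.
- carton: Bystander: blue carton 60 x 100 x 70 mm high, loose, to the left of the bath; origin at the centre of its underside.
- bowl: Bystander: steel bowl 100 mm across, 35 mm high, loose, behind the bath; origin at the centre of its underside.

How it is judged:
On the way, in this order (a step that is already met when the one before it is completed fails the run):
1. the timer rests at 4, let go, with the lid still shut (value of joint timer between 1.944 and 2.244 rad and contact force between the fingers and timer below 0.1 N and value of joint lid below 0.1 rad), for 0.2 s.
2. the lid is lifted in the fingers (value of joint lid above 0.3 rad and contact force between the fingers and lid above 0.5 N), for 0.1 s.
At the end, for the whole second after the job is handed in: The lid is held by the fingers (contact over 0.5 N) at 45 degrees, within 7 degrees, and still (under 0.1 rad/s); the timer is at 4 (within 0.15 rad of 2.094) (value of joint lid between 0.665 and 0.905 rad and velocity of joint lid between -0.1 and 0.1 rad/s and contact force between the fingers and lid above 0.5 N and value of joint timer between 1.944 and 2.244 rad); the arm keeps its last pose, push and grip.
It fails at once if the lid is raised while the timer is not at 4 (value of joint lid above 0.15 rad and (value of joint timer below 1.944 rad or value of joint timer above 2.244 rad)).
It fails at once if a bystander is pushed or tipped (moved over 25 mm) (distance of any of bottle, carton, bowl from where it was at the start of the episode above 0.025 m or angle between any of bottle, carton's own z axis and vertical above 0.4 rad).
It also fails if it takes over 72 s, if anything falls off the work surface, if the arm or the gripper's body presses on something with over 40 N, if the wrist force passes 120 N, or if a joint passes its speed limit or range.

ROBOT

A 6-joint arm with a two-finger parallel gripper is mounted at the origin on the work surface. World frame = base frame: x ahead of the robot, y to its left, z up, the work surface at z = 0. Lengths are in m, angles in rad, forces in N, time in s.
With the tool pointing down it reaches from about 0.3 to 0.875 m from the base axis. Payload 6.4 kg.
Tool frame: the origin (TCP) lies midway between the tips of the shut fingers; the grasp point (between the pads) lies 19 mm behind it (grasp_offset is the distance from the TCP to the grasp point, in m); z points along the fingers, y is the line along which they close (so a half turn about z gives the same grasp; the last joint's range is limited). The gripper opens to 85 mm and grips with 20 to 120 N. Pads are 22 mm wide; open, the fingers measure 114 mm over their backs; the gripper's body (76 mm by 85 mm) begins 54 mm behind the grasp point. The pads swing forward as they close: fully open they stand 13 mm farther back than shut.
Start: joints at [1.047, 0.181, 1.607, -0, 1.354, -0.206], TCP at [0.18, 0.546, 0.231] pointing down, gripper open.
Joint ranges: [-2.99, 2.99], [-0.89, 2.07], [0.3, 2.58], [-1.14, 4.28], [0, 2.63], [-3.12, 3.12]. Speed limits (rad/s): [2.57, 2.57, 3.01, 3.14, 3.14, 3.14].

INTERFACE

Orientations are given as a unit quaternion [w, x, y, z].
In Python, from bench import * gives the robot as it stands. The module is installed in compiled form; this text tells all that it offers.
- The arm moves only by the tool servo_tool, never from a script. Its argument "commands" is text: rows parted by semicolons, each of 7 numbers parted by spaces: the turn, a rotation vector about the tool's x, y, z in rad, then the shift along the tool's x, y, z in mm, then the opening, from 0 (shut) to 1 (fully open). In form: wx wy wz dx dy dz claw; .... A call has 1 to 5 rows; each row shifts and turns the commanded pose from where the row before left it, along the tool's axes as they then stand; what a row does not reach is not made up. A row lasts 1/8 s, in which the tool goes at most 62.5 mm and 10.7 degrees, less where a joint would pass 70% of its speed; a pose out of reach is approached as far as the arm can. A call with a gripper value outside its range is refused whole. The fingers move at their own pace and stop on an object; the grip force is fixed at half the most. Time passes only in rows, so rows that do not move let the fingers close. It gives the time, the measured TCP pose, the force, the opening and the grip force at its end, in the units of the state.
- get_obs(): the state, without advancing time (a new reading comes with each control period).
- camera(name): name is "scene" or "top" or "wrist"; returns the picture (400x640x3 uint8, blue, green, red); there is no depth.
- calibration(name): a dict with "fx", "fy", "cx", "cy" (pixels), "R" (3x3) and "t" (3): a world point X has camera coordinates R X + t. Camera axes: x right, y down, z forward; pixel columns grow to the right and rows downward; lengths in m; the calibration is good to about 2 mm. A picture is of the moment at which its call begins: read the wrist's pose just before it. calibration takes no time and is no camera call; for the wrist camera it gives the pose at the moment of the call.
- hand_in(): hands the job in; it is judged then, once.
The state is a dict: "time_s": time; "q": joint angles; "dq": joint speeds; "joint_efforts": joint torques, N m; "eef_pos": TCP position; "eef_rot": TCP orientation; "wrist_force": force on the tool from outside, world axes, zero at the start; "torque": the same for the moment, N m; "opening": opening from 0.0 (shut) to 1.0 (fully open); "grasp_force": force on a finger pad.
Only numpy, scipy, OpenCV 4.12 (cv2) and the standard library are available. Lean on these libraries where they do the work, as an engineer would, in place of code of your own. Each camera call takes 0.05 s, during which the arm holds its last target. There are 200 camera calls.

## Working session

There is one attempt and no reset: what is moved stays moved. The work goes in short steps, Python scripts to look and compute and a tool call to move; the robot and the scene stay as the last step left them, time stands still between calls to the robot, and variables do not carry over. Pictures are saved under pics/ and viewed, at most 10 in all, crops included, and the job is handed in when it is done.

Besides the shell and the picture viewer there is one more tool, called after "Request:" as name(argument=value, ...) on one line, values as JSON. servo_tool: Moves the arm, as the interface text tells. Its arguments: {"type":"object","properties":{"commands":{"type":"string"}},"required":["commands"]}

```bash
mkdir -p pics
python3 - <<'E'
from bench import *
import cv2
o=get_obs();print(o)
for n in("top","scene"):
    c=calibration(n);print(n,c);cv2.imwrite(f"pics/{n}0.png",camera(n))
E
```

```text
{'time_s': 0.0, 'q': array([ 1.04670959e+00,  1.81568722e-01,  1.60800026e+00, -2.63483725e-05,
        1.35381983e+00, -2.06297230e-01]), 'dq': array([ 0.00102873,  0.00150262,  0.00046023, -0.00013492, -0.00182934,
       -0.00061822]), 'joint_efforts': array([-1.59874271e-03, -4.44873512e+01, -3.51330507e+01, -3.56452847e-04,
        9.13533324e-03, -1.80448126e-05]), 'eef_pos': array([0.17937294, 0.54571791, 0.23037235]), 'eef_rot': array([-3.08715389e-04,  1.58224105e-01,  9.87402818e-01, -8.43449486e-04]), 'wrist_force': array([ 0.33595033, -0.32225847, -0.21259145]), 'torque': array([-0.03915864, -0.03364448,  0.00146391]), 'grasp_force': 0.0, 'opening': 0.9986493791829759}
top {'fx': 519.3537981705412, 'fy': 519.3537981705412, 'cx': 315.41453187301676, 'cy': 212.7634433853352, 'R': array([[ 0.09801303, -0.995179  ,  0.00349437],
       [-0.96903755, -0.09623684, -0.22738666],
       [ 0.22662671,  0.01890068, -0.97379828]]), 't': array([-0.03293195,  0.61014018,  1.19826285])}
scene {'fx': 426.00153743509225, 'fy': 426.00153743509225, 'cx': 311.0156957237079, 'cy': 198.77077505826287, 'R': array([[ 0.84397149,  0.53610259,  0.01749652],
       [ 0.35233913, -0.52949271, -0.77168297],
       [-0.40443696,  0.65744313, -0.63576668]]), 't': array([-0.51443397, -0.08590089,  1.3292727 ])}
```

View pics/top0.png

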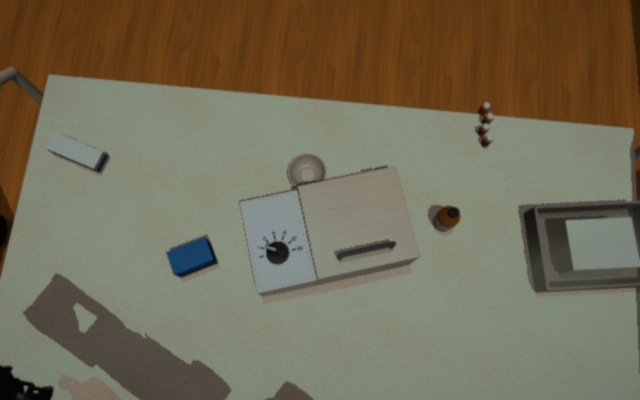

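View pics/scene0.png

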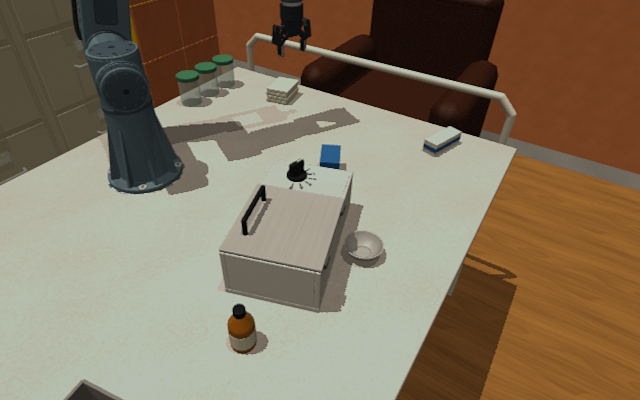

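Top view: the bath lies between columns 239–418 and rows 167–293. The dial is at about (278,252), the handle runs (337,256)–(395,244), the bowl is at (307,170), the bottle at (448,217) and the carton at (191,257). I'll enlarge it for a pose fit.

Run:
```python
import cv2
a=cv2.imread("pics/top0.png")[155:305,230:430]
cv2.imwrite("pics/crop1.png",cv2.resize(a,None,fx=4,fy=4,interpolation=cv2.INTER_CUBIC))
```

```text
(no output)
```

View pics/crop1.png

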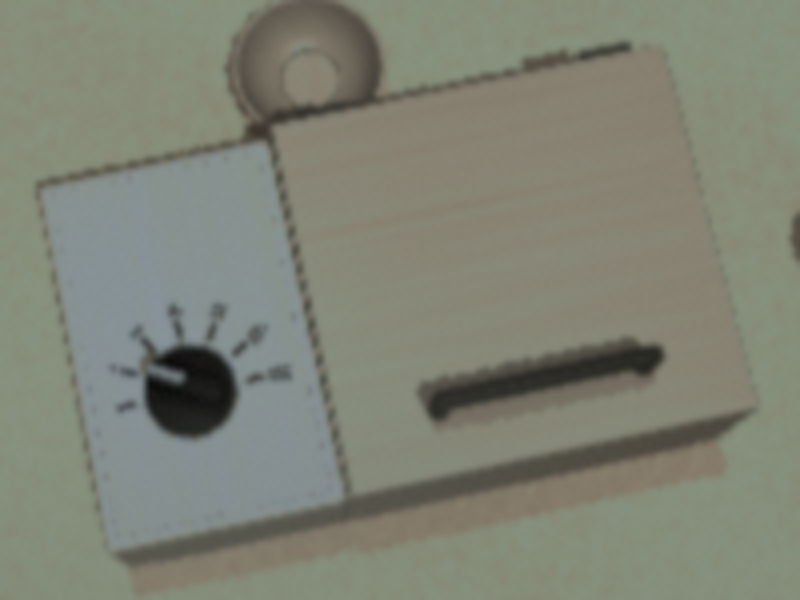

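```bash
cat > h.py <<'E'
from bench import *
import numpy as np, cv2
from scipy.optimize import least_squares
from scipy.spatial.transform import Rotation as Ro
def proj(c,X):
    p=X@c["R"].T+c["t"]; return np.c_[c["fx"]*p[:,0]/p[:,2]+c["cx"],c["fy"]*p[:,1]/p[:,2]+c["cy"]]
def unproj(c,uv,z):
    d=c["R"].T@np.array([(uv[0]-c["cx"])/c["fx"],(uv[1]-c["cy"])/c["fy"],1]); o=-c["R"].T@c["t"]
    return o+d*(z-o[2])/d[2]
def b2w(p,X):
    X=np.atleast_2d(X); s,co=np.sin(p[2]),np.cos(p[2])
    return np.c_[p[0]+co*X[:,0]-s*X[:,1],p[1]+s*X[:,0]+co*X[:,1],X[:,2]]
def tcp():
    o=get_obs(); q=o["eef_rot"]; return o["eef_pos"],Ro.from_quat([q[1],q[2],q[3],q[0]]),o
def togo(pos,R):
    """shift (tool mm) and turn (tool rotvec) still to go"""
    p,r,o=tcp(); return (r.inv().apply(pos-p)*1000).round(1),(r.inv()*R).as_rotvec().round(3)
E
python3 - <<'E'
from h import *
c=calibration("top")
uv=np.array([(40,184),(112,550),(755,408),(662,45),(438,402),(652,357)])/4+[230,155]-.4
X=np.array([(.11,.2,.12),(-.11,.2,.12),(-.112,-.178,.138),(.11,-.178,.138),(-.075,-.003,.176),(-.075,-.117,.176)])
r=least_squares(lambda p:(proj(c,b2w(p,X))-uv).ravel(),[.5,0,0])
print(r.x,r.fun.round(1))
p=r.x
print("timer",b2w(p,[-.03,.135,.154]),"bar",b2w(p,[-.075,-.06,.176]),"hinge",b2w(p,[.11,-.06,.13]))
a=unproj(c,np.array([150,364])/4+[230,155],.167);b=unproj(c,np.array([183,381])/4+[230,155],.167);print("pointer",a,b,np.arctan2(*(a-b)[1::-1])-p[2])
for n,u in dict(bottle=(448,213),carton=(191,257),bowl=(307,170)).items(): print(n,unproj(c,u,.05))
E
```

```text
[ 0.5676625  -0.01467932  0.31251824] [-1.  -0.2 -1.5  0.3  1.   0.3  0.1 -0.3  2.2 -0.3 -0.9  0.1]
timer [[0.49760909 0.10455792 0.154     ]] bar [[ 0.51474268 -0.09483225  0.176     ]] hinge [[ 0.69078171 -0.03795292  0.13      ]]
pointer [0.50209801 0.12371979 0.167     ] [0.49444469 0.10442036 0.167     ] 0.8807439424207284
bottle [ 0.64711369 -0.30024309  0.05      ]
carton [0.47528181 0.31798996 0.05      ]
bowl [0.72367909 0.05976165 0.05      ]
```

Request:
servo_tool(commands="0 0 0 -44 -32 -4 1;0 0 0 -44 -32 -4 1;0 0 0 -44 -32 -4 1;0 0 0 -44 -32 -4 1;0 0 0 -44 -32 -4 1")

```text
time_s: 0.72
eef_pos: [0.3392, 0.3239, 0.2512]
eef_rot: [-0.0, 0.158, 0.987, -0.0]
wrist_force: [1.5, 1.0, 0.0]
opening: 0.999
grasp_force: 0.0
```

Request:
servo_tool(commands="0 0 0 -44 -32 -4 1;0 0 0 -44 -32 -4 1;0 0 0 -44 -32 -4 1;0 0 0 -44 -32 -4 1;0 0 0 -44 -32 -4 1")

```text
time_s: 1.35
eef_pos: [0.4983, 0.1031, 0.2712]
eef_rot: [-0.0, 0.158, 0.987, 0.0]
wrist_force: [0.8, 0.0, 0.4]
opening: 1.003
grasp_force: 0.0
```

Request:
servo_tool(commands="0 0 .18 0 0 0 1;0 0 .18 0 0 0 1;0 0 .18 0 0 0 1;0 0 .18 0 0 0 1;0 0 .18 0 0 0 1")

```text
time_s: 1.98
eef_pos: [0.4973, 0.1047, 0.2708]
eef_rot: [-0.0, 0.574, 0.819, -0.0]
wrist_force: [0.2, -0.3, -0.3]
opening: 0.999
grasp_force: 0.0
```

Request:
servo_tool(commands="0 0 .18 0 0 0 1;0 0 .18 0 0 0 1;0 0 .18 0 0 0 1;0 0 .02 0 0 0 1;0 0 0 0 0 0 1")

```text
time_s: 2.6
eef_pos: [0.4975, 0.1048, 0.2711]
eef_rot: [-0.0, 0.775, 0.631, -0.0]
wrist_force: [0.1, 0.1, 1.0]
opening: 0.996
grasp_force: 0.0
```

Run:
```python
from h import *
p,R,o=tcp();c=calibration("wrist");print(p,R.as_matrix().round(3),o["q"],c)
cv2.imwrite("pics/w1.png",camera("wrist"))
b=[.5677,-.0147,.3125]
print(proj(c,b2w(b,[[-.03,.135,.154],[-.075,-.06,.176]])))
```

```text
[0.49750205 0.10476081 0.27107294] [[ 0.203  0.979 -0.   ]
 [ 0.979 -0.203  0.   ]
 [-0.    -0.    -1.   ]] [-2.62885107e-02 -2.65845690e-03  1.72385746e+00  5.35950436e-06
  1.42083053e+00  1.77727491e-01] {'fx': 275.297988383263, 'fy': 275.297988383263, 'cx': 318.9025852207637, 'cy': 194.65205265160182, 'R': array([[ 9.79231269e-01, -2.02745865e-01, -4.85557130e-04],
       [-1.94827248e-01, -9.41642971e-01,  2.74501108e-01],
       [-5.61111861e-02, -2.68705469e-01, -9.61586661e-01]]), 't': array([-0.46534931,  0.14907545,  0.47328   ])}
[[319.6127564 190.515274 ]
 [371.9063183 365.3484006]]
```

View pics/w1.png

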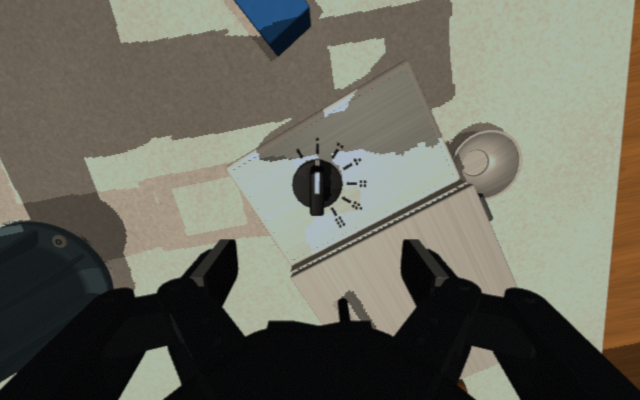

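Wrist view: the dial is at (317,187) with the bar upright from (317,160) to (317,214). The pointer is on the one-dot tick, so it's at stop 1 and needs +1.571 rad clockwise.

Run:
```python
from h import *
c=calibration("wrist")
print(unproj(c,(317,186.5),.167),unproj(c,(317,185),.131), togo(unproj(c,(317,186.5),.167),Ro.from_matrix(np.eye(3)))[0])
# deck corners: back-left? and lid edge
b=[.5677,-.0147,.3125]
print(proj(c,b2w(b,[[.11,.2,.12],[-.11,.2,.12],[-.11,.06,.12],[.11,.06,.12]])).round(1))
```

```text
[0.4967935  0.11221275 0.167     ] [0.49501067 0.10492754 0.131     ] [  7.2  -2.2 104.1]
[[411.8  56.4]
 [225.4 167.1]
 [292.4 267.4]
 [464.8 178.9]]
```

Request:
servo_tool(commands="0 0 0 2 -1 30 1;0 0 0 0 0 35 1;0 0 0 0 0 0 1;0 0 0 0 0 0 1")

```text
time_s: 3.15
eef_pos: [0.4978, 0.1069, 0.2075]
eef_rot: [0.0, 0.776, 0.631, 0.001]
wrist_force: [0.4, 1.0, 0.4]
opening: 0.999
grasp_force: 0.0
```

Run:
```python
from h import *
c=calibration("wrist");im=camera("wrist")
cv2.imwrite("pics/w2.png",im)
p,R,o=tcp();print(p)
for X in([.4965,.107,.167],[.4965,.107,.131]): print(proj(c,np.array([X])))
```

```text
[0.49813945 0.10689189 0.20800649]
[[317.69170877 218.51871914]]
[[317.81979162 203.12403443]]
```

View pics/w2.png

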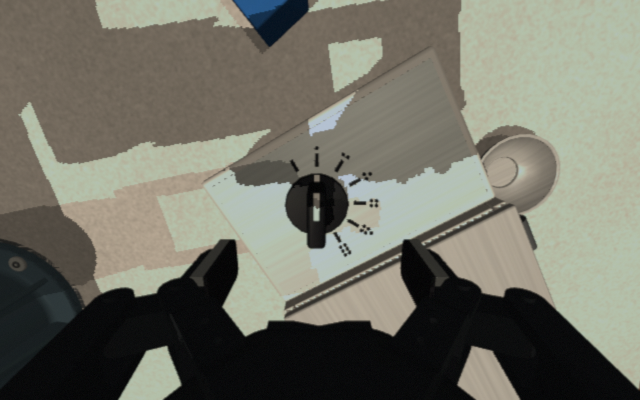

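The disc centre is at (317,204), within about 1 px of the prediction. Descending to grip.

Request:
servo_tool(commands="0 0 0 0 -1 35 1;0 0 0 0 0 35 1;0 0 0 0 0 0 1;0 0 0 0 0 0 0;0 0 0 0 0 0 0")

```text
time_s: 3.82
eef_pos: [0.4976, 0.1071, 0.1384]
eef_rot: [0.001, 0.776, 0.63, 0.001]
wrist_force: [0.6, 0.2, -0.4]
opening: 0.603
grasp_force: 0.0
```

Request:
servo_tool(commands="0 0 0 0 0 0 0;0 0 0 0 0 0 0;0 0 0 0 0 0 0;0 0 0 0 0 0 0")

```text
time_s: 4.32
eef_pos: [0.4959, 0.1073, 0.1371]
eef_rot: [-0.0, 0.776, 0.63, -0.0]
wrist_force: [-4.0, -0.1, 6.8]
opening: 0.155
grasp_force: 59.1
```

Request:
servo_tool(commands="0 0 .15 0 0 0 0;0 0 .15 0 0 0 0;0 0 .15 0 0 0 0;0 0 .15 0 0 0 0;0 0 .15 0 0 0 0")

```text
time_s: 4.95
eef_pos: [0.4974, 0.1062, 0.1372]
eef_rot: [0.001, 0.954, 0.3, 0.001]
wrist_force: [2.1, -4.9, 0.6]
opening: 0.152
grasp_force: 58.4
```

Request:
servo_tool(commands="0 0 .15 0 0 0 0;0 0 .15 0 0 0 0;0 0 .15 0 0 0 0;0 0 .15 0 0 0 0;0 0 .15 0 0 0 0")

```text
time_s: 5.58
eef_pos: [0.4978, 0.1044, 0.1372]
eef_rot: [0.002, 0.998, -0.07, 0.002]
wrist_force: [2.7, -12.5, -0.2]
opening: 0.154
grasp_force: 58.5
```

Request:
servo_tool(commands="0 0 .07 0 0 0 0;0 0 0 0 0 0 0;0 0 0 0 0 0 0")

```text
time_s: 5.95
eef_pos: [0.4977, 0.1042, 0.1372]
eef_rot: [0.002, 0.995, -0.103, 0.002]
wrist_force: [2.8, -12.1, 0.6]
opening: 0.151
grasp_force: 58.5
```

Run:
```python
from h import *
p,R,o=tcp();print(p,R.as_matrix().round(3),o["q"],o["wrist_force"],o["torque"])
```

```text
[0.49774804 0.104189   0.13717888] [[ 0.979 -0.205  0.003]
 [-0.205 -0.979 -0.005]
 [ 0.004  0.004 -1.   ]] [-0.02411015  0.14046146  1.85805637 -0.00566617  1.1397616   1.75543743] [  2.77716791 -12.05813216   0.55475652] [-2.06994473 -0.41464055 -0.00399474]
```

Request:
servo_tool(commands="0 0 0 0 2 0 0;0 0 0 0 0 0 1;0 0 0 0 0 0 1;0 0 0 0 0 0 1;0 0 0 0 0 0 1")

```text
time_s: 6.58
eef_pos: [0.4955, 0.1053, 0.1362]
eef_rot: [0.0, 0.995, -0.103, -0.0]
wrist_force: [0.5, 0.1, 0.6]
opening: 0.982
grasp_force: 0.0
```

Request:
servo_tool(commands="0 0 0 0 0 -25 1;0 0 0 0 0 -50 1;0 0 0 0 0 -35 1;0 0 0 0 0 0 1;0 0 0 0 0 0 1")

```text
time_s: 7.2
eef_pos: [0.4952, 0.1053, 0.2456]
eef_rot: [0.0, 0.995, -0.103, -0.0]
wrist_force: [-0.6, 0.4, -0.5]
opening: 0.999
grasp_force: 0.0
```

Run:
```python
from h import *
p,R,o=tcp();print(p)
cv2.imwrite("pics/w3.png",camera("wrist"))
c=calibration("wrist");b=[.5677,-.0147,.3125]
print(proj(c,b2w(b,[[-.075,-.06,.176],[-.075,0,.176],[-.075,-.12,.176],[-.112,.058,.138]])).round())
```

```text
[0.49519987 0.10525134 0.24556442]
[[575. 128.]
 [499. 167.]
 [659.  85.]
 [430. 222.]]
```

View pics/w3.png

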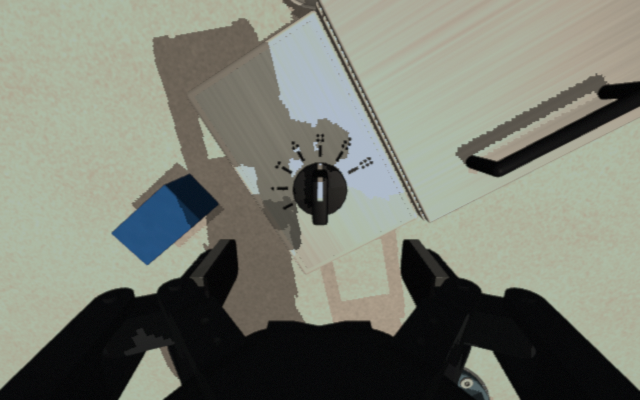

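The pointer is on the four-dot tick at (320,138). The handle line runs (485,166) to (640,95), as predicted. Moving above the bar.

Request:
servo_tool(commands="0 0 0 15 48 0 1;0 0 0 15 48 0 1;0 0 0 15 48 0 1;0 0 0 15 48 0 1;0 0 -.18 0 0 0 1")

```text
time_s: 7.88
eef_pos: [0.5144, -0.0982, 0.2444]
eef_rot: [-0.0, 1.0, -0.013, -0.001]
wrist_force: [-0.1, 0.2, -0.3]
opening: 1.002
grasp_force: 0.0
```

Request:
servo_tool(commands="0 0 -.18 0 0 0 1;0 0 -.18 0 0 0 1;0 0 -.18 0 0 0 1;0 0 -.18 0 0 0 1;0 0 -.18 0 0 0 1")

```text
time_s: 8.5
eef_pos: [0.5142, -0.0947, 0.2444]
eef_rot: [-0.001, 0.905, 0.426, -0.001]
wrist_force: [-0.0, 0.8, -0.3]
opening: 1.0
grasp_force: 0.0
```

Request:
servo_tool(commands="0 0 -.18 0 0 0 1;0 0 -.18 0 0 0 1;0 0 -.18 0 0 0 1;0 0 -.18 0 0 0 1;0 0 -.18 0 0 0 1")

```text
time_s: 9.12
eef_pos: [0.5142, -0.0947, 0.2444]
eef_rot: [-0.002, 0.63, 0.777, -0.0]
wrist_force: [0.1, -0.0, -1.0]
opening: 0.999
grasp_force: 0.0
```

Request:
servo_tool(commands="0 0 -.11 0 0 0 1;0 0 0 0 0 0 1;0 0 0 0 0 0 1")

```text
time_s: 9.5
eef_pos: [0.5147, -0.0949, 0.2454]
eef_rot: [-0.001, 0.589, 0.808, -0.0]
wrist_force: [-0.0, 0.8, -0.4]
opening: 0.997
grasp_force: 0.0
```

Run:
```python
from h import *
p,R,o=tcp();b=[.5677,-.0147,.3125]
c=calibration("wrist")
print(p,o["q"],togo(b2w(b,[-.075,-.06,.157])[0],Ro.from_euler("z",b[2]-np.pi/2)*Ro.from_euler("x",np.pi)), togo(b2w(b,[-.075,-.06,.157])[0],Ro.from_euler("z",b[2]+np.pi/2)*Ro.from_euler("x",np.pi)))
cv2.imwrite("pics/w4.png",camera("wrist"))
print(proj(c,b2w(b,[[-.075,-.06,.176],[-.075,0,.176],[-.075,-.12,.176]])).round())
```

```text
[ 0.51466355 -0.09487946  0.24538059] [-4.09344059e-01  5.35316992e-02  1.71866279e+00 -2.18649278e-06
  1.37108517e+00 -7.20143789e-01] (array([-0.1,  0.2, 88.4]), array([-2.00e-03,  2.00e-03,  3.14e+00])) (array([-0.1,  0.2, 88.4]), array([-0.001, -0.001, -0.002]))
[[319. 206.]
 [319. 130.]
 [320. 271.]]
```

View pics/w4.png

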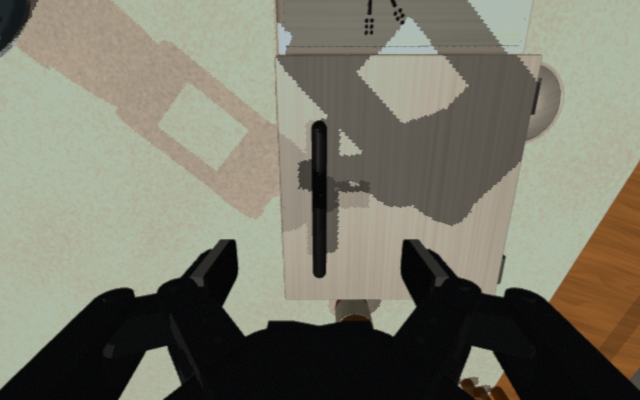

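The bar is upright at column 319, rows 121–277, exactly as predicted. Descending to grip.

Request:
servo_tool(commands="0 0 0 0 0 30 1;0 0 0 0 0 35 1;0 0 0 0 0 23 1;0 0 0 0 0 0 1;0 0 0 0 0 0 0")

```text
time_s: 10.18
eef_pos: [0.5157, -0.0953, 0.1593]
eef_rot: [0.001, 0.588, 0.809, 0.0]
wrist_force: [-0.6, -0.0, 0.3]
opening: 0.818
grasp_force: 0.0
```

Request:
servo_tool(commands="0 0 0 0 0 0 0;0 0 0 0 0 0 0;0 0 0 0 0 0 0;0 0 0 0 0 0 0;0 0 0 0 0 0 0")

```text
time_s: 10.8
eef_pos: [0.5148, -0.0953, 0.1589]
eef_rot: [-0.0, 0.588, 0.809, -0.0]
wrist_force: [-4.0, -0.9, 5.7]
opening: 0.115
grasp_force: 58.5
```

Run:
```python
from h import *
p,R,o=tcp();print(p,o["opening"],o["wrist_force"])
# plan: lid steps of 4.5deg, tool turns half as much; rows in tool axes
a0=0;w0=0
def pose(a,w):
    # bath x-z plane about hinge, grasp pt; tool tilt w (tip to front)
    g=np.array([-185*np.cos(a)+46*np.sin(a),185*np.sin(a)+46*np.cos(a)])
    return g+19*np.array([-np.sin(w),-np.cos(w)])
N=14
for i in range(N):
    a=np.radians(45)*(i+1)/N; w=a/2
    d=pose(a,w)-pose(a0,w0)
    y=np.array([np.cos(w0),-np.sin(w0)]); z=np.array([-np.sin(w0),-np.cos(w0)])
    print(round(w-w0,4),(d@y).round(2),(d@z).round(2)); a0,w0=a,w
```

```text
[ 0.51475132 -0.09531927  0.15889002] 0.11493496001928145 [-3.96321423 -0.88661333  5.72362998]
0.028 2.34 -10.31
0.028 2.63 -10.22
0.028 2.91 -10.13
0.028 3.19 -10.03
0.028 3.47 -9.92
0.028 3.75 -9.81
0.028 4.02 -9.68
0.028 4.29 -9.55
0.028 4.56 -9.41
0.028 4.82 -9.26
0.028 5.08 -9.11
0.028 5.33 -8.95
0.028 5.58 -8.78
0.028 5.82 -8.61
```

Request:
servo_tool(commands=".028 0 0 0 2.3 -10.3 0;.028 0 0 0 2.6 -10.2 0;.028 0 0 0 2.9 -10.1 0;.028 0 0 0 3.2 -10 0;.028 0 0 0 3.5 -9.9 0")

```text
time_s: 11.42
eef_pos: [0.5303, -0.0902, 0.2072]
eef_rot: [-0.043, 0.587, 0.806, -0.058]
wrist_force: [-2.1, -2.6, -3.6]
opening: 0.114
grasp_force: 58.4
```

Request:
servo_tool(commands=".028 0 0 0 3.7 -9.8 0;.028 0 0 0 4.0 -9.7 0;.028 0 0 0 4.3 -9.6 0;.028 0 0 0 4.6 -9.4 0;.028 0 0 0 4.8 -9.3 0")

```text
time_s: 12.05
eef_pos: [0.5587, -0.081, 0.2503]
eef_rot: [-0.084, 0.583, 0.8, -0.115]
wrist_force: [-6.2, -3.0, 0.9]
opening: 0.112
grasp_force: 58.4
```

Request:
servo_tool(commands=".028 0 0 0 5.1 -9.1 0;.028 0 0 0 5.3 -9 0;.028 0 0 0 5.6 -8.8 0;.028 0 0 0 5.8 -8.6 0;0 0 0 0 0 0 0")

```text
time_s: 12.68
eef_pos: [0.5898, -0.071, 0.2784]
eef_rot: [-0.116, 0.577, 0.793, -0.159]
wrist_force: [-7.0, -2.5, 7.4]
opening: 0.116
grasp_force: 59.4
```

Request:
servo_tool(commands="0 0 0 0 0 0 0;0 0 0 0 0 0 0;0 0 0 0 0 0 0;0 0 0 0 0 0 0")

```text
time_s: 13.18
eef_pos: [0.5895, -0.0711, 0.2782]
eef_rot: [-0.115, 0.577, 0.793, -0.159]
wrist_force: [-6.4, -1.9, 6.3]
opening: 0.115
grasp_force: 59.3
```

Run:
```python
from h import *
p,R,o=tcp();b=[.5677,-.0147,.3125]
g=p-R.apply([0,0,.019]); h=b2w(b,[.11,-.06,.13])[0]
u=(h-g)[:2]@[np.cos(b[2]),np.sin(b[2])]; z=g[2]-.13
print(p,o["wrist_force"],"r",np.hypot(u,z),"lid deg",np.degrees(np.arctan2(z,u)-np.arctan2(46,185)))
im=camera("scene");cv2.imwrite("pics/s5.png",cv2.resize(im[80:360,180:460],None,fx=2,fy=2))
```

```text
[ 0.58945817 -0.07112852  0.27818705] [-6.38751408 -1.93974591  6.2912013 ] r 0.19321432139735636 lid deg 45.098574478240785
```

View pics/s5.png

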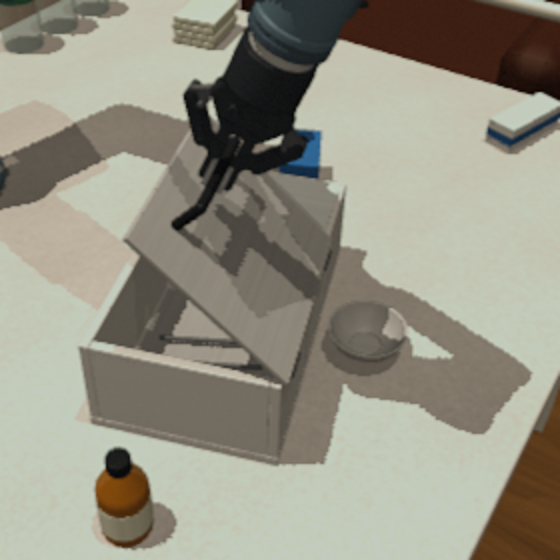

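The lid is open at about 45°, the handle is between the fingers, and the bottle, bowl and carton stand where they were. Handing in.

```bash
python3 -c "
from bench import *
print(hand_in())"
```

```text
the job is handed in; nothing more can be done
None
```

I turned the timer to 4 and let go, then lifted the lid to about 45° (45.1° by the arm's pose); the gripper was holding it steady at hand-in, and the bottle, carton and bowl looked undisturbed.

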